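# Seat the vial carousel on its drive spindle

### The arm

A 6-joint arm with a two-finger parallel gripper is mounted at the origin on a cart in front of the work surface, level with it; the furniture and walls round the work are solid. World frame = base frame: x ahead of the robot, y to its left, z up, the work surface at z = 0. Lengths are in m, angles in degrees, forces in N, time in s.
With the tool pointing down it reaches from about 0.325 to 0.85 m from the base axis. Payload 15.5 kg.
Tool frame: the origin (TCP) lies at the very end of the fingers, on their centre line; the grasp point (between the pads) lies arm.grip_depth behind it (arm.grip_depth is the distance from the TCP to the grasp point, in m); z points along the fingers, y is the line along which they close (so a half turn about z gives the same grasp; the last joint's range is limited). The gripper opens to 91 mm and grips with 3 to 60 N. Pads are 32 mm wide; open, the fingers measure 118 mm over their backs; the gripper's body (76 mm by 178 mm) begins 60 mm behind the grasp point.
Start: joints at [60.361, 28.281, 77.091, -0, 74.628, -5.472], TCP at [0.256, 0.57, 0.214] pointing down, gripper open.
Joint ranges: [-166.48, 166.48], [-47.26, 123.95], [12.59, 153.08], [-70.14, 250.14], [6.76, 159.57], [-176.63, 176.63]. Speed limits (degrees/s): [108.29, 108.29, 147.25, 172.46, 172.46, 172.46].

### API

Orientations are given as a 3x3 rotation matrix whose columns are the frame's x, y, z axes.
In Python, from rig import arm gives the robot as it stands. Calls block until the motion is done:
- arm.move_to(position, orientation): joint-space move of the TCP to a pose.
- arm.move_l(position, orientation=None, feed=0.15): straight line of the TCP; orientation=None keeps the orientation; feed is the mean speed in m/s.
- arm.move_joints(angles): joint-space move.
- arm.grip(opening): finger opening in m; the grip force is fixed at half the most; returns when the fingers have stopped.
- arm.sleep(seconds).
- arm.solve_ik(position, orientation): joint angles nearest the present ones, or None.
- arm.snapshot(name): name is "scene" or "top" or "wrist"; returns the picture (384x512x3 uint8, red, green, blue); there is no depth.
- arm.get_calibration(name): a dict with "intrinsics" (3x3 intrinsics, pixels), "cam_to_world" (4x4, takes a point from camera to world coordinates). Camera axes: x right, y down, z forward; pixel columns grow to the right and rows downward; lengths in m; the calibration is good to about 2 mm. The wrist camera is an equidistant fisheye: a pixel r from the principal point sees the ray r / f radians off the axis. A picture is of the moment at which its call begins: read the wrist's pose just before it. get_calibration takes no time and is no camera call; for the wrist camera it gives the pose at the moment of the call.
A pose or a line that the arm cannot do raises arm.Unreachable and nothing moves.
- arm.sign_off(): hands the job in; it is judged then, once.
Readings, each from a call of its own:
- arm.current_t(): time.
- arm.current_joint_positions(): joint angles.
- arm.current_dq(): joint speeds.
- arm.current_tau(): joint torques, N m.
- arm.current_ee_pos(): TCP position.
- arm.current_tool_rot(): TCP orientation.
- arm.current_force(): force on the tool from outside, world axes, zero at the start.
- arm.current_torque(): the same for the moment, N m.
- arm.current_width(): finger opening in m.
- arm.current_grasp_force(): force on a finger pad.
Only numpy, scipy, OpenCV 4.12 (cv2) and the standard library are available. Lean on these libraries where they do the work, as an engineer would, in place of code of your own. Each camera call takes 0.05 s, during which the arm holds its last target. There are 200 camera calls.

### The job

Pick up the empty vial carousel by its blue hub and, keeping it level, lower it over the spindle of the drive unit. Turn it gently by feel until its notches find the two drive pins and it drops, then press it down until it sits fully home and let go. Never force it (keep the force on the drive unit under 40 N), and do not disturb the bottle, the beaker or the timer.

Things in the scene. Friction and masses are not known exactly. Their poses are not given: they have to be found in the camera images.
- carousel: Loose vial carousel, 0.25 to 0.5 kg, standing on the worktop. White disc, 120 mm diameter, from 10 to 16 mm above the underside, with black vial pockets; upright blue hub block in the middle, 50 (x) x 34 (y) x 70 mm tall from the underside, bored through along z, 16.5 mm diameter. Origin: centre of the underside, on the bore axis; z up.
- hub_top (a point): Centre of the bore mouth on top of the carousel's hub, 70 mm above its origin. Take the hub by its two flat sides 34 mm apart (facing +y and -y of the carousel), in its upper 30 mm, so that the spindle that comes up through the bore stays clear of the gripper (it stands out 15 mm above the hub when home).
- notch (a point): Middle of one of six equal radial notches in the white skirt ring (radius 30 to 42 mm, 10 mm tall) under the carousel's disc; at radius 36 mm on its +x axis. The notches are 10 mm wide, 10 mm deep, open below, one every 60 degrees, so the carousel fits the pins every 60 degrees.
- drive_unit: Fixed white drive unit, 150 x 150 mm; z up. Origin: under its centre, at worktop height, on the spindle axis. Its platter carries two upright brass drive pins, 6 mm diameter, opposite each other at radius 36 mm, tops 53 mm above the origin. A stiff brake holds the platter; the pins' direction differs each time, is not tied to the unit's axes and is not among the readings.
- spindle_tip (a point): Top of the drive unit's upright steel spindle, 14 mm diameter, 129 mm above the unit's origin, on its axis; its top 12 mm taper to 6 mm diameter.
- platter_top (a point): Centre of the aluminium platter's top (radius 46 mm), 44 mm above the unit's origin. Here the carousel's underside is fully home. The platter stands on a stiff spring (about 10 N per mm, up to 4 mm, then solid) and comes back up when let go. While it rides on the pins it is held 9 mm higher.
- sleeve_top (a point): Top of the black friction sleeve (outer radius 16 mm) round the spindle's foot as it stands at the start, 48 mm above the unit's origin (does not move with the sleeve). Once the notches are over the pins the carousel drops 5 mm onto it; from there it must be pressed 4 mm down. The sleeve resists with about 8 N and stays where it is pushed.
- bottle: Bystander: small clear bottle with white cap, 27 mm diameter, 58 mm tall; origin under its centre.
- beaker: Bystander: small glass beaker, 48 mm diameter, 62 mm tall; origin under its centre.
- timer: Bystander: flat white timer, 74 x 74 x 17 mm; origin under its centre.
Things that resemble listed ones, but are neither listed nor needed, are in the scene too. What is shaped like the carousel but turquoise is not meant.

How it is judged:
By the outcome, as a careful person would: the job done as asked, in the order asked, and still so for the second after the job is handed in, with the robot touching nothing.
It also fails if it takes over 72 s, if anything falls off the work surface, if the arm or the gripper's body presses on something with over 40 N, if the wrist force passes 120 N, or if a joint passes its speed limit or range.

## Working session

There is one attempt and no reset: what is moved stays moved. The work goes in short steps, each a Python script; the robot and the scene stay as the last script left them, time stands still between calls to the robot, and variables do not carry over. Pictures are saved under pics/ and viewed, at most 10 in all, crops included, and the job is handed in when it is done.

```bash
mkdir -p pics; ls; python3 - <<'E'
from rig import arm
import cv2,numpy as np
for n in("scene","top"):
    im=arm.snapshot(n); cv2.imwrite(f"pics/{n}0.png",im[:,:,::-1])
    c=arm.get_calibration(n); print(n,np.round(c["intrinsics"],1).tolist(),np.round(c["cam_to_world"],3).tolist())
print(arm.grip_depth,arm.current_t(),arm.current_tool_rot())
a=cv2.imread("pics/scene0.png");b=cv2.imread("pics/top0.png")
cv2.imwrite("pics/both0.png",cv2.resize(b,(800,600),interpolation=cv2.INTER_CUBIC))
E
```

```text
pics
scene [[413.0, 0.0, 266.0], [0.0, 413.0, 193.0], [0.0, 0.0, 1.0]] [[-0.814, 0.486, -0.318, 0.972], [0.581, 0.681, -0.446, 0.589], [-0.0, -0.548, -0.836, 1.086], [0.0, 0.0, 0.0, 1.0]]
top [[409.2, 0.0, 252.4], [0.0, 409.2, 192.9], [0.0, 0.0, 1.0]] [[-0.008, -0.982, 0.189, 0.363], [-1.0, 0.01, 0.007, 0.071], [-0.009, -0.188, -0.982, 1.367], [0.0, 0.0, 0.0, 1.0]]
0.0188 0.1 [[-9.12370957e-01  4.09364059e-01 -5.51062884e-04]
 [ 4.09364415e-01  9.12370455e-01 -9.63874421e-04]
 [ 1.08197949e-04 -1.10499656e-03 -9.99999384e-01]]
```

View pics/both0.png

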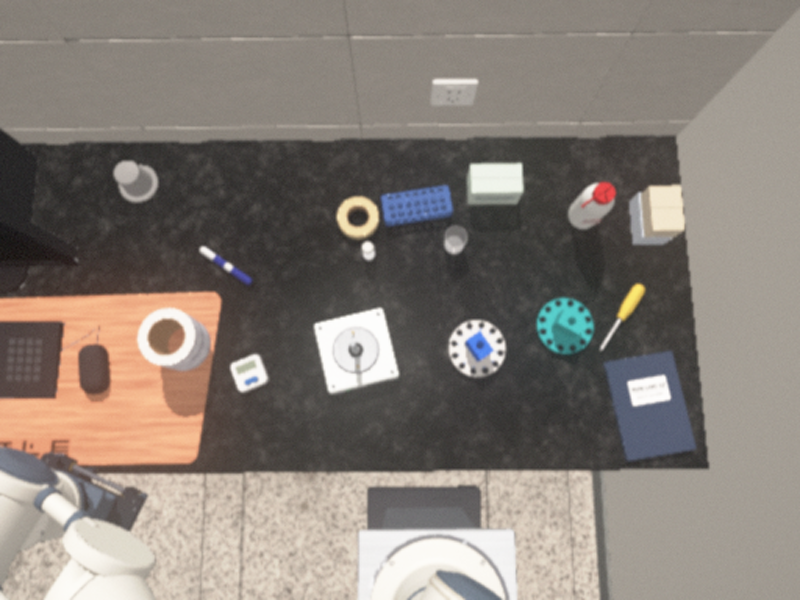

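View pics/scene0.png

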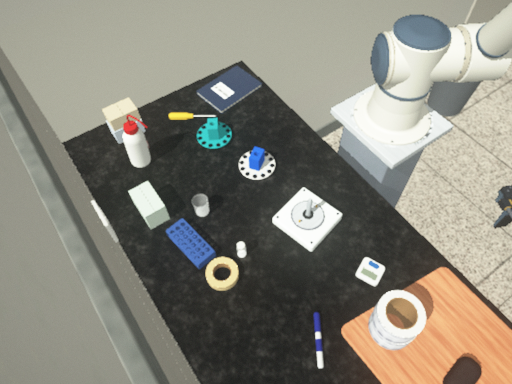

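The top view (800x600 scale) shows these candidates for the carousel:
- White disc with blue hub at (478,347), also at (257,162) in the scene view.
- Turquoise lookalike at (565,325), scene (214,132), which is not meant.
- Blue rack at (417,205), which isn't a disc.

I choose the white and blue one. The drive unit is at (357,350), the timer at (249,373), the bottle at (368,250) and the beaker at (455,240).

```bash
cat > h.py <<'E'
from rig import arm
import cv2,numpy as np
def ray(name,px,cal=None):
    c=cal or arm.get_calibration(name);K=np.array(c["intrinsics"]);T=np.array(c["cam_to_world"])
    v=np.array([(px[0]-K[0,2])/K[0,0],(px[1]-K[1,2])/K[1,1]])
    if name=="wrist":
        r=np.linalg.norm(v); d=np.r_[v/max(r,1e-9)*np.sin(r),np.cos(r)]
    else: d=np.r_[v,1]
    return T[:3,3],T[:3,:3]@(d/np.linalg.norm(d))
def onz(name,px,z,cal=None):
    o,d=ray(name,px,cal); return o+d*(z-o[2])/d[2]
def proj(P,cal):
    K=np.array(cal["intrinsics"]);T=np.array(cal["cam_to_world"]);p=T[:3,:3].T@(np.asarray(P)-T[:3,3])
    rho=np.hypot(p[0],p[1]);th=np.arctan2(rho,p[2]);return K[:2,2]+p[:2]/max(rho,1e-9)*th*K[0,0]
def down(yaw): # tool x axis at yaw (deg), z down
    c,s=np.cos(np.radians(yaw)),np.sin(np.radians(yaw));return np.array([[c,s,0],[s,-c,0],[0,0,-1.]])
def shot(name,fn):
    cal=arm.get_calibration(name);im=arm.snapshot(name);cv2.imwrite(f"pics/{fn}.png",im[:,:,::-1])
    np.savez(f"pics/{fn}.npz",intrinsics=cal["intrinsics"],cam_to_world=cal["cam_to_world"]);return im,cal
def bluemask(im):
    h=cv2.cvtColor(im,cv2.COLOR_RGB2HSV);return cv2.inRange(h,(105,120,60),(125,255,255))
E
python3 - <<'E'
from h import *
s=0.64
for n,p,z in(("hub",(479,347),.07),("disc",(477,348),.016),("unit",(357,350),.03),("tip",(357,350),.1),("timer",(249,373),.017),("bottle",(368,250),.03),("beaker",(455,240),.03),("mug",(172,340),.1)):
    print(n,onz("top",(p[0]*s,p[1]*s),z).round(3))
c=arm.get_calibration("wrist");T=np.array(c["cam_to_world"]);R=np.array(arm.current_tool_rot());p=np.array(arm.current_ee_pos())
print(c["intrinsics"],(R.T@(T[:3,3]-p)).round(3),(R.T@T[:3,:3]).round(2).tolist())
for y in (0,90,180,-90,45,-45,135,-135):
  for P in ((.42,.15,.25),(.42,-.09,.25)):
    q=arm.solve_ik(P,down(y)); print(y,P,None if q is None else np.round(q))
E
```

```text
hub [ 0.516 -0.091  0.07 ]
disc [ 0.52  -0.094  0.016]
unit [0.517 0.16  0.03 ]
tip [0.509 0.155 0.1  ]
timer [0.472 0.388 0.017]
bottle [0.733 0.137 0.03 ]
beaker [ 0.754 -0.052  0.03 ]
mug [0.532 0.525 0.1  ]
[[297.31863964   0.         254.34758171]
 [  0.         297.31863964 191.40504891]
 [  0.           0.           1.        ]] [ 0.068  0.001 -0.171] [[-0.0, -0.97, -0.24], [1.0, -0.0, 0.0], [-0.0, -0.24, 0.97]]
0 (0.42, 0.15, 0.25) [ 12.  11.  98.  -0.  71. 102.]
0 (0.42, -0.09, 0.25) [-20.  10. 100.  -0.  70.  70.]
90 (0.42, 0.15, 0.25) [12. 11. 98. -0. 71. 12.]
90 (0.42, -0.09, 0.25) [-20.  10. 100.  -0.  70. -20.]
180 (0.42, 0.15, 0.25) [ 12.  11.  98.  -0.  71. -78.]
180 (0.42, -0.09, 0.25) [ -20.   10.  100.   -0.   70. -110.]
-90 (0.42, 0.15, 0.25) [  12.   11.   98.   -0.   71. -168.]
-90 (0.42, -0.09, 0.25) [-20.  10. 100.  -0.  70. 160.]
45 (0.42, 0.15, 0.25) [12. 11. 98. -0. 71. 57.]
45 (0.42, -0.09, 0.25) [-20.  10. 100.  -0.  70.  25.]
-45 (0.42, 0.15, 0.25) [ 12.  11.  98.  -0.  71. 147.]
-45 (0.42, -0.09, 0.25) [-20.  10. 100.  -0.  70. 115.]
135 (0.42, 0.15, 0.25) [ 12.  11.  98.  -0.  71. -33.]
135 (0.42, -0.09, 0.25) [-20.  10. 100.  -0.  70. -65.]
-135 (0.42, 0.15, 0.25) [  12.   11.   98.   -0.   71. -123.]
-135 (0.42, -0.09, 0.25) [ -20.   10.  100.   -0.   70. -155.]
```

```bash
python3 - <<'E'
from h import *
arm.move_to((0.585,.157,.2),down(180))
a,c=shot("wrist","w_unit")
arm.move_to((0.585,-.092,.2),down(180))
b,c=shot("wrist","w_car"); print(arm.current_t())
m=bluemask(b);cv2.imwrite("pics/m.png",m)
for k in cv2.findContours(m,0,2)[0]:
    if cv2.contourArea(k)>100: print(cv2.minAreaRect(k))
A=a[60:360,60:460,::-1];B=b[60:360,60:460,::-1]
cv2.imwrite("pics/wv.png",np.vstack([cv2.resize(A,(400,300)),B]))
cv2.imwrite("pics/wu.png",cv2.resize(A,(800,600),interpolation=cv2.INTER_CUBIC));cv2.imwrite("pics/wc.png",cv2.resize(B,(800,600),interpolation=cv2.INTER_CUBIC))
E
```

```text
3.0917
((251.53790283203125, 123.22565460205078), (48.668182373046875, 33.10638427734375), 57.2647705078125)
```

View pics/wu.png

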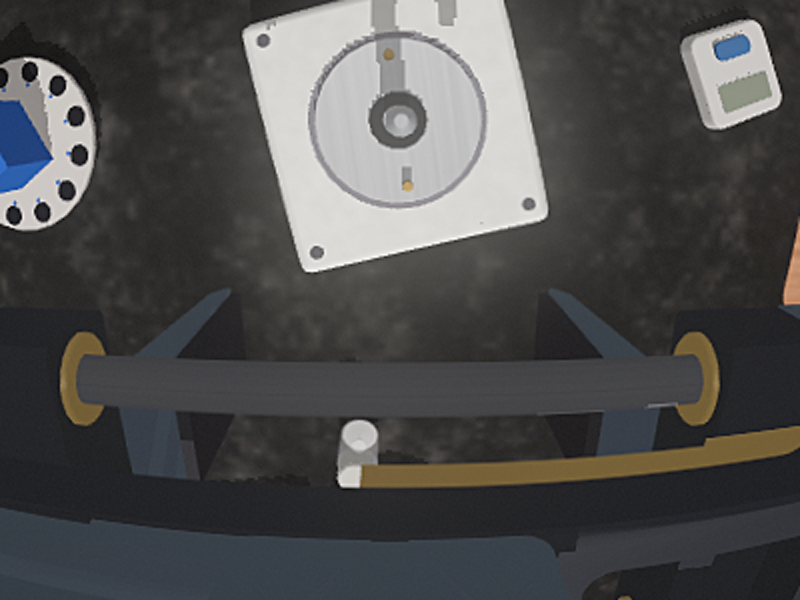

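View pics/wc.png

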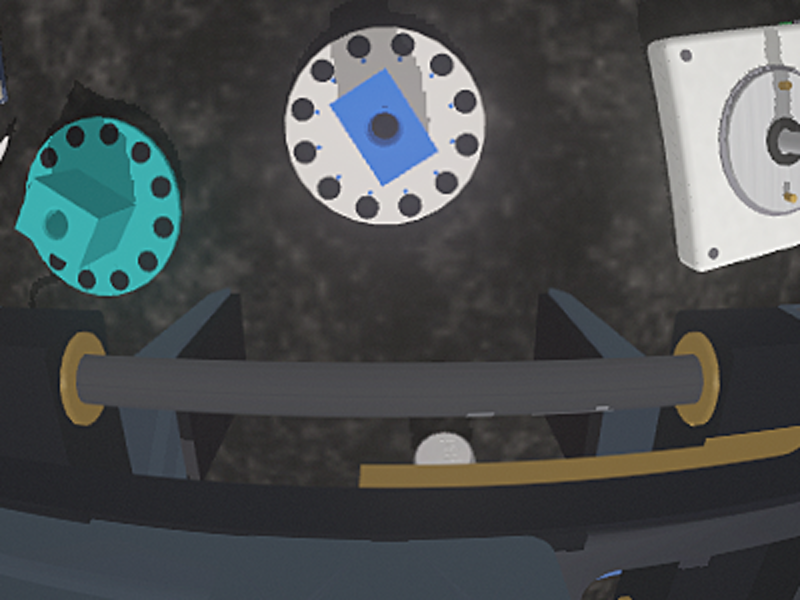

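Close view (crop 2x, offset 60): white carousel with blue hub and bore at (384,126) confirms the choice, with the turquoise lookalike at left (105,205). The unit's brass pins are at (389,54) and (407,186), with the spindle tip near (402,121).

```bash
python3 - <<'E'
from h import *
def load(fn):
    return cv2.imread(f"pics/{fn}.png")[:,:,::-1].copy(),dict(np.load(f"pics/{fn}.npz"))
u,cu=load("w_unit");c,cc=load("w_car")
def cen(im,p,r,f):
    x,y=int(60+p[0]/2),int(60+p[1]/2);w=im[y-r:y+r+1,x-r:x+r+1].astype(int)
    m=f(w);yy,xx=np.nonzero(m);return np.array([xx.mean()+x-r,yy.mean()+y-r]),m.sum()
brass=lambda w:(w[...,0]-w[...,2]>40)
P=[]
for p in((389,54),(407,186)):
    q,n=cen(u,p,6,brass);X=onz("wrist",q,.053,cu);P.append(X);print("pin",q,n,X.round(4))
mid=(P[0]+P[1])/2;d=P[0]-P[1];pa=np.degrees(np.arctan2(d[1],d[0]))
print("mid",mid.round(4),"dist",np.linalg.norm(d),"ang",pa)
# sleeve (dark ring) centre at z .048 and tip
print("tip guess",onz("wrist",(60+402/2,60+122/2),.129,cu).round(4))
g=cv2.cvtColor(u,cv2.COLOR_RGB2HSV);
# platter/unit outline: bright white contour
m=((u.min(2)>190)).astype(np.uint8);k=max([k for k in cv2.findContours(m,0,2)[0] if 150<cv2.boundingRect(k)[0]<260],key=cv2.contourArea)
print(cv2.minAreaRect(k))
# carousel hub top: light blue
hs=cv2.cvtColor(c,cv2.COLOR_RGB2HSV);m=bluemask(c);k=max(cv2.findContours(m,0,2)[0],key=cv2.contourArea)
W=np.array([onz("wrist",q[0],.07,cc)[:2] for q in cv2.convexHull(k)])*1000
r=cv2.minAreaRect(W.astype(np.float32));print("hub rect mm",r)
B=cv2.boxPoints(r);e=[B[1]-B[0],B[2]-B[1]];L=max(e,key=np.linalg.norm);ca=np.degrees(np.arctan2(L[1],L[0]));print("hub long ang",ca)
q,n=cen(c,(384,126),9,lambda w:w.sum(2)<200);print("bore",q,n,onz("wrist",q,.07,cc).round(4))
# disc outline white at z=.016
m=((c.min(2)>130)|(bluemask(c)>0)).astype(np.uint8);k=max([k for k in cv2.findContours(m,0,2)[0] if 190<cv2.boundingRect(k)[0]<230],key=cv2.contourArea)
W=np.array([onz("wrist",q[0],.016,cc)[:2] for q in cv2.convexHull(k)])*1000;print("disc",cv2.minEnclosingCircle(W.astype(np.float32)))
print("delta",(pa-ca+30)%60-30)
E
```

```text
pin [253.9   86.95] 20 [0.4829 0.1582 0.053 ]
pin [263.35 152.6 ] 20 [0.5535 0.1683 0.053 ]
mid [0.5182 0.1633 0.053 ] dist 0.07132035610129792 ang -171.85577823330698
tip guess [0.5188 0.164  0.129 ]
((258.2471618652344, 120.90451049804688), (126.59590148925781, 130.64337158203125), 77.00537872314453)
hub rect mm ((521.9909057617188, -92.67228698730469), (49.505126953125, 33.375423431396484), 32.58334732055664)
hub long ang 32.583378
bore [250. 117.] 1 [ 0.5157 -0.0942  0.07  ]
disc ((522.2376098632812, -92.5244140625), 60.03148651123047)
delta -24.439156071441744
```

```bash
python3 - <<'E'
from h import *
H=np.array([.5221,-.0926]);U=np.array([.5185,.1635])
R=down(212.58)
arm.move_to((*H,.10),R); arm.move_l((*H,.042),feed=.12)
print("pre",np.round(arm.current_force(),2))
arm.grip(.028);print("w",arm.current_width(),arm.current_grasp_force(),arm.current_t())
arm.move_l((*H,.192),feed=.15)
print("lift",np.round(arm.current_force(),2),np.round(arm.current_torque(),3),arm.current_width())
arm.move_to((*U,.192),down(212.58-24.44))
arm.sleep(.2);print("over",np.round(arm.current_force(),2),np.round(arm.current_ee_pos(),4),arm.current_t())
im,c=shot("wrist","w_over");cv2.imwrite("pics/wo.png",cv2.resize(im[60:360,60:460,::-1],(800,600)))
E
```

```text
pre [ 0.24  0.2  -0.02]
w 0.0340075470716836 29.9998976290226 5.2833
lift [-0.28 -0.02 -4.17] [ 0.102 -0.003 -0.018] 0.03369238481988157
over [ 0.   -0.63 -4.28] [0.5188 0.1624 0.1919] 7.6333
```

View pics/wo.png

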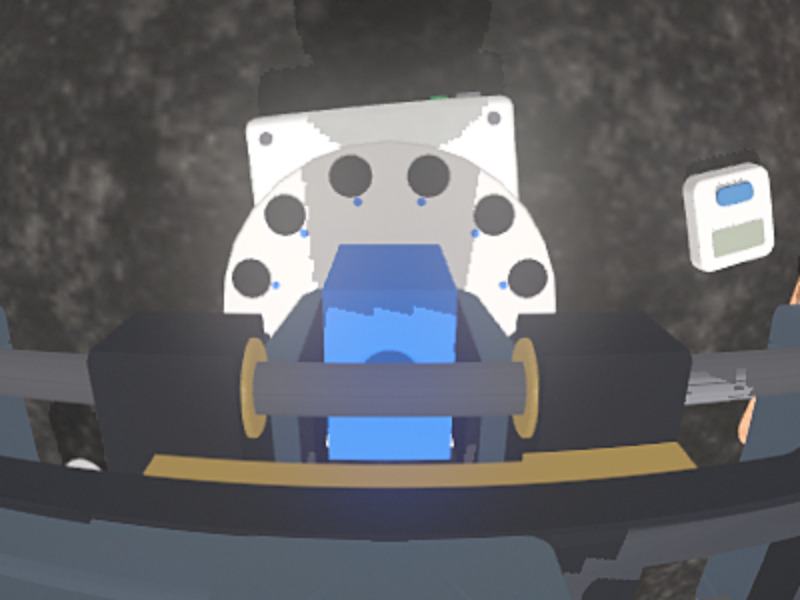

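The carousel is held square and level, with the blue hub centred between the fingers at (390,390) and its bore just behind the rod. Now the guarded descent.

```bash
cat >> h.py <<'E'
def go(xy,z,yaw,feed=.06):
    arm.move_l((*xy,z),down(yaw),feed=feed)
def F(F0): return np.array(arm.current_force())-F0
E
python3 - <<'E'
from h import *
U=np.array([.5185,.1635]);Y=188.14
print(np.round(arm.current_ee_pos(),4)); arm.sleep(.3);print(np.round(arm.current_ee_pos(),4))
F0=np.array(arm.current_force());T0=np.array(arm.current_torque());print(F0.round(2))
xy=U.copy();u=.140
go(xy,u+.042,Y);
while u>.106:
    u-=.003; go(xy,u+.042,Y,.04); f=F(F0); p=arm.current_ee_pos()
    print(round(u,4),f.round(1),(np.array(arm.current_torque())-T0).round(2),np.round(np.array(p)-[*xy,u+.042],4)*1000)
    if f[2]>6 or np.hypot(*f[:2])>12: break
np.savez("st.npz",xy=xy,u=u,F0=F0,T0=T0);print(arm.current_t())
E
```

```text
[0.5188 0.1626 0.192 ]
[0.5185 0.1633 0.192 ]
[-0.16  0.4  -4.72]
0.137 [ 0.  -0.8 -0.8] [-0.03  0.03 -0.01] [-0.1 -0.  -0.2]
0.134 [ 0.6 -0.3  1. ] [-0.03  0.02 -0.01] [-0.1 -0.  -0.1]
0.131 [-0.   0.1  0.5] [ 0.02  0.02 -0.04] [-0.1 -0.  -0.2]
0.128 [ 0.3 -1.3  0.7] [-0.01 -0.01 -0.  ] [-0.1 -0.  -0.2]
0.125 [-0.8  0.1  0.1] [-0.07 -0.03  0.01] [-0.1 -0.  -0.2]
0.122 [ 0.1 -0.1 -0.3] [-0.04 -0.04 -0.01] [-0.1 -0.  -0.2]
0.119 [ 0.4 -0.6 -0.1] [-0.03  0.01  0.03] [-0.1 -0.  -0.2]
0.116 [0.5 0.1 0. ] [-0.11 -0.01 -0.01] [-0.1 -0.  -0.2]
0.113 [0.7 0.1 0.8] [-0.1   0.02 -0.01] [-0.1 -0.  -0.2]
0.11 [ 0.1 -0.9  1.2] [-0.06 -0.03 -0.01] [-0.1 -0.  -0.2]
0.107 [ 0.6 -1.2 -0. ] [-0.05  0.02 -0.  ] [-0.1 -0.  -0.2]
0.104 [ 0.1 -0.5 -0.2] [-0.01 -0.01 -0.01] [-0.1 -0.  -0.2]
11.3
```

```bash
python3 - <<'E'
from h import *
s=np.load("st.npz");xy,u,F0,T0=s["xy"],float(s["u"]),s["F0"],s["T0"];Y=188.14
while u>.0472:
    u-=.006 if u>.0625 else .0007; go(xy,u+.042,Y,.04 if u>.056 else .015); f=F(F0)
    if u<.0575 or np.hypot(*f[:2])>3: print(round(u,4),f.round(1),(np.array(arm.current_torque())-T0).round(2),np.round(arm.current_ee_pos(),4))
    if f[2]>5 or np.hypot(*f[:2])>10: break
np.savez("st.npz",xy=xy,u=u,F0=F0,T0=T0);print(arm.current_t(),arm.current_width())
E
```

```text
0.0571 [ 0.7 -1.   0.6] [-0.04 -0.02 -0.02] [0.5185 0.1635 0.0991]
0.0564 [-0.2 -0.1 -0.5] [-0.06 -0.01 -0.03] [0.5185 0.1635 0.0984]
0.0557 [ 0.3 -0.8  0.4] [-0.07 -0.02  0.01] [0.5185 0.1635 0.0977]
0.055 [-0.6 -0.3  0.4] [-0.04  0.   -0.04] [0.5185 0.1635 0.0969]
0.0543 [0.4 0.3 0.5] [-0.07 -0.04  0.01] [0.5185 0.1635 0.0963]
0.0536 [ 0.1 -0.5  0.1] [-0.01  0.01 -0.04] [0.5185 0.1635 0.0956]
0.0529 [ 0.3 -1.6  0.4] [-0.02 -0.   -0.  ] [0.5185 0.1635 0.0948]
0.0522 [ 0.2 -1.3 -0.4] [-0.1   0.01 -0.04] [0.5185 0.1635 0.0942]
0.0515 [-0.1 -0.4  0.2] [ 0.03 -0.    0.02] [0.5185 0.1635 0.0935]
0.0508 [ 1.  -0.6  0.9] [-0.05  0.   -0.02] [0.5185 0.1635 0.0927]
0.0501 [ 0.4 -0.2 -0.7] [-0.06  0.09 -0.  ] [0.5185 0.1635 0.0921]
0.0494 [ 0.4 -0.8  0.2] [-0.04  0.03 -0.03] [0.5185 0.1635 0.0914]
0.0487 [ 0.3 -1.1  0.1] [ 0.02 -0.01 -0.  ] [0.5185 0.1635 0.0907]
0.048 [-0.4 -0.5  0.1] [-0.04 -0.04  0.01] [0.5185 0.1635 0.09  ]
0.0473 [-1.6 -0.5  6.5] [-0.11  0.29 -0.02] [0.5185 0.1635 0.0894]
18.65 0.03378728344178608
```

The pins were passed at 53 mm without contact and the sleeve was met at 48 mm, so the pins are in the notches. Now pressing home under force guard.

```bash
python3 - <<'E'
from h import *
s=np.load("st.npz");xy,u,F0,T0=s["xy"],float(s["u"]),s["F0"],s["T0"];Y=188.14
while u>.0395:
    u-=.0004; go(xy,u+.042,Y,.012); arm.sleep(.05); f=np.mean([F(F0) for _ in range(5)],0)
    print(round(u,4),f.round(1),(np.array(arm.current_torque())-T0).round(2),np.round(arm.current_ee_pos()[2]-.042,4))
    if f[2]>20 or np.hypot(*f[:2])>10: break
np.savez("st.npz",xy=xy,u=u,F0=F0,T0=T0);print(arm.current_t(),arm.current_width())
E
```

```text
0.0469 [-1.2 -0.2  7. ] [-0.07  0.35 -0.03] 0.047
0.0465 [-1.6 -0.2  7.7] [-0.12  0.24 -0.05] 0.0465
0.0461 [-0.4 -0.3  6.6] [-0.13  0.16 -0.05] 0.0461
0.0457 [-1.  -0.1  7.6] [-0.07  0.13  0.01] 0.0457
0.0453 [-0.  -0.5  7.3] [-0.06  0.13 -0.01] 0.0453
0.0449 [ 0.3 -1.3  6.7] [-0.02  0.11 -0.02] 0.0449
0.0445 [-0.2 -0.3  7.6] [ 0.    0.09 -0.03] 0.0445
0.0441 [-0.4 -0.8  6.4] [-0.02  0.06  0.02] 0.0441
0.0437 [-0.7 -0.4  8.2] [-0.09  0.12  0.01] 0.0437
0.0433 [-0.7 -0.2 10.4] [-0.13  0.23 -0.  ] 0.0434
0.0429 [-1.1 -0.3 13. ] [-0.1   0.37 -0.07] 0.0431
0.0425 [-2.3 -0.6 15.5] [-0.2   0.48 -0.02] 0.0428
0.0421 [-2.2 -0.8 17.6] [-0.18  0.7  -0.03] 0.0426
0.0417 [-2.7 -1.1 21.3] [-0.25  0.76 -0.07] 0.0423
22.85 0.03371079544430846
```

```bash
python3 - <<'E'
from h import *
s=np.load("st.npz");xy,u,F0=s["xy"],float(s["u"]),s["F0"];Y=188.14
go(xy,.0437+.042,Y,.012);arm.sleep(.2);print(F(F0).round(1))
arm.grip(.07);arm.sleep(.2);print(arm.current_width(),np.round(arm.current_force(),2))
arm.move_l((*xy,.22),feed=.12)
arm.move_to((xy[0]+.078,xy[1],.23),down(180));arm.sleep(.3)
im,c=shot("wrist","w_end");cv2.imwrite("pics/we.png",cv2.resize(im[40:240,120:387,::-1],(800,600),interpolation=cv2.INTER_CUBIC))
m=bluemask(im);k=max(cv2.findContours(m,0,2)[0],key=cv2.contourArea)
W=np.array([onz("wrist",q[0],.114,c)[:2] for q in cv2.convexHull(k)])*1000;print("hub",cv2.minAreaRect(W.astype(np.float32)))
m=((im.min(2)>130)|(m>0)).astype(np.uint8)
print(arm.current_t())
a,_=shot("scene","s_end");cv2.imwrite("pics/se.png",cv2.resize(a[140:290,190:390,::-1],(800,600),interpolation=cv2.INTER_CUBIC))
E
```

```text
[ 0.5 -0.3  4.5]
0.07038179501598074 [ 0.29 -0.81  0.88]
hub ((517.7985229492188, 164.21429443359375), (49.05319595336914, 33.12902069091797), 7.77408504486084)
26.3
```

View pics/we.png

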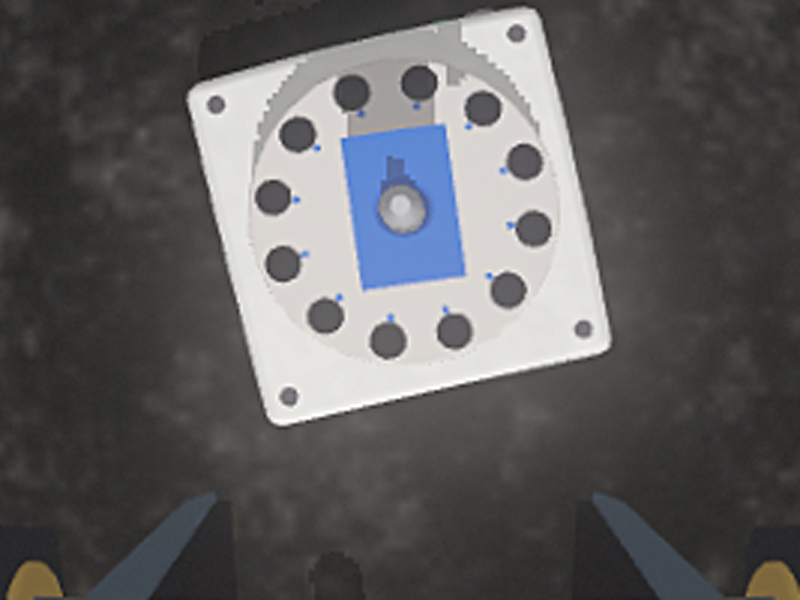

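View pics/se.png

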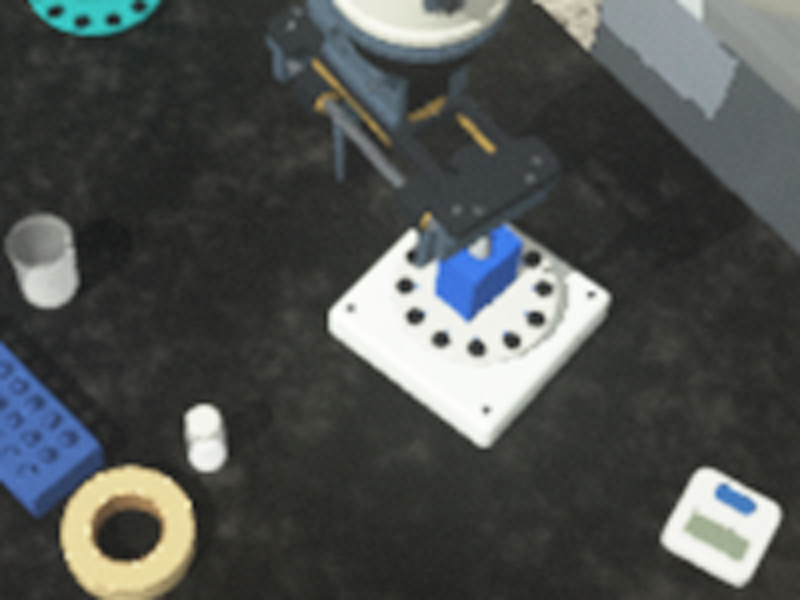

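The carousel sits flat on the platter with the spindle centred in the bore at (401,205) of the wrist crop. In the scene view the bottle (205,437), beaker (45,260) and timer (720,525) are standing in place.

```bash
python3 -c "
from rig import arm
print(arm.sign_off())"
```

```text
the job is handed in; nothing more can be done
None
```

The job is handed in at about 26 s. The carousel sits fully home on the drive unit and is released; the notches went straight over the pins at the angle measured in the images, so no turning by feel was needed. The most force I read while pressing was about 21 N (about 25 N at most on the unit, counting the carousel's weight), and the bottle, beaker and timer were not touched.

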